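# Pack and clamp the carved panel

### The job

Clamp the carved panel in the jig for carving: slide it home against the fence, stand the packing block that suits the gap between panel and jaw (it must go in with the jaw drawn back, and the jaw, which slides only 26 mm, must still reach it) upright on the jig with its long side along the panel's edge, and push the jaw up so that panel and block stay firmly squeezed between jaw and fence once you let go. Press firmly but do not crush the softwood: keep the squeeze below about 50 N. Leave the other two blocks and the bench tools where they are.

Things in the scene. Friction and masses are not known exactly. Their poses are not given: they have to be found in the camera images.
- jig: plywood clamping jig fixed to the bench, 250 (x) x 290 (y) x 18 mm thick. Origin on the bench under it (the board spans y -135 to +155 mm); its upper face is at z = 18 mm. Clamping runs along its y axis: the fence is on the -y side, the sliding jaw on the +y side, both centred on x = 0.
- fence: fixed dark batten on the jig, 240 (x) x 30 (y) x 26 mm tall. Its place differs from start to start. Origin on the jig's upper face, at the middle of the foot of the vertical face that meets the panel; the batten lies on its -y side, axes as the jig's.
- panel: loose carved softwood panel lying flat on the jig, 180 (x) x 90 (y) x 22 mm thick, 0.3 kg, with a round boss carved in the middle of its upper face (50 mm across and straight-sided for 12 mm, 18 mm high at its tip, so 40 mm in all above the jig). Origin: centre of the underside, z up.
- jaw (a joint): sliding jaw of the jig, m: 0 = drawn fully back (away from the fence), 0.026 = its forward end of travel towards the fence (-y of the jig). The slide is stiff (about 7 N to move) and stays where it is left.
- jaw_face (a point): moves with the jaw: middle of the foot of its clamping face, at the height of the jig's upper face; axes as the jig's. The jaw is a block 60 (x) x 70 (y, behind the face) x 30 mm tall, faced with springy cork that gives about 1 mm when pressed hard.
- jaw_grip (a point): moves with the jaw: centre of the top of its square grip post, 30 x 30 mm and 46 mm tall on top of the jaw (its top 76 mm above the jig's upper face), 45 mm behind the clamping face.
- block_a: plain wooden packing block standing on the bench, 64 (x, long side) x 18 (y, thickness) x 60 mm tall. Origin: centre of the underside, z up.
- block_b: plain wooden packing block standing on the bench, 64 (x, long side) x 36 (y, thickness) x 60 mm tall. Origin: centre of the underside, z up.
- block_c: plain wooden packing block standing on the bench, 64 (x, long side) x 54 (y, thickness) x 60 mm tall. Origin: centre of the underside, z up.
- mallet_big: bystander: big turned carving mallet standing on its head, 80 mm across, 190 mm tall. Origin at its underside.
- mallet_small: bystander: small turned mallet standing on its head, 58 mm across, 137 mm tall. Origin at its underside.
- glue: bystander: glue bottle, 56 mm across, 160 mm tall. Origin at its underside.
- gouge_long: bystander: carving gouge lying flat, 230 mm long, 22 mm thick, blade to its +x. Origin at its underside.
- gouge_short: bystander: carving gouge lying flat, 190 mm long, 22 mm thick, blade to its +x. Origin at its underside.
- stone: bystander: sharpening stone, 150 x 50 x 25 mm. Origin at its underside.
- pencil_cup: bystander: clear cup of pencils, 68 mm across, 155 mm tall with the pencils. Origin at its underside.
Things that resemble listed ones, but are neither listed nor needed, are in the scene too. Leave any pink look-alike of the block_c alone.

How it is judged:
At the end, for the whole second after the job is handed in: one block stands upright and square (0.12 rad) on the jig between jaw and panel (within 5 mm in height, 45 mm of the jaw face), pressing the panel with over 3 N; the panel flat, square (0.03 rad), at rest, pressing the fence with over 3 N; the other blocks within 30 mm of their start (((contact force between block_a and panel above 3 N and angle between block_a's own z axis and vertical below 0.12 rad and angle between the x axis of block_a and the x axis of jig, either way round below 0.12 rad and z of block_a in the frame of jig between 0.014 and 0.024 m and horizontal distance between block_a and jaw_face below 0.045 m and distance of each of block_b, block_c from where it was at the start of the episode below 0.03 m) or (contact force between block_b and panel above 3 N and angle between block_b's own z axis and vertical below 0.12 rad and angle between the x axis of block_b and the x axis of jig, either way round below 0.12 rad and z of block_b in the frame of jig between 0.014 and 0.024 m and horizontal distance between block_b and jaw_face below 0.045 m and distance of each of block_a, block_c from where it was at the start of the episode below 0.03 m) or (contact force between block_c and panel above 3 N and angle between block_c's own z axis and vertical below 0.12 rad and angle between the x axis of block_c and the x axis of jig, either way round below 0.12 rad and z of block_c in the frame of jig between 0.014 and 0.024 m and horizontal distance between block_c and jaw_face below 0.045 m and distance of each of block_a, block_b from where it was at the start of the episode below 0.03 m)) and contact force between panel and fence above 3 N and angle between panel's own z axis and vertical below 0.06 rad and angle between the x axis of panel and the x axis of fence, either way round below 0.03 rad and linear speed of panel below 0.01 m/s); the robot touches nothing.
It fails at once if the panel is squeezed against the fence with more than 50 N (contact force between panel and fence above 50 N).
It fails at once if the panel is crushed against a packing block with more than 50 N (contact force between panel and block_a above 50 N or contact force between panel and block_b above 50 N or contact force between panel and block_c above 50 N).
It fails at once if a bench tool is moved by more than 40 mm (distance of any of mallet_big, mallet_small, glue, gouge_long, gouge_short, stone, pencil_cup from where it was at the start of the episode above 0.04 m).
It also fails if it takes over 54 s, if anything falls off the work surface, if the arm or the gripper's body presses on something with over 40 N, if the wrist force passes 120 N, or if a joint passes its speed limit or range.

### The arm

A 6-joint arm with a two-finger parallel gripper is mounted at the origin on the work surface. World frame = base frame: x ahead of the robot, y to its left, z up, the work surface at z = 0. Lengths are in m, angles in rad, forces in N, time in s.
With the tool pointing down it reaches from about 0.3 to 0.95 m from the base axis. Payload 3.1 kg.
Tool frame: the origin (TCP) lies on the mounting face of the last link; the fingertips stand 173 mm ahead of it and the grasp point (between the pads) lies 155 mm ahead of it; z points along the fingers, y is the direction in which the jaws open and shut (so a half turn about z gives the same grasp; the last joint's range is limited). The gripper opens to 85 mm and grips with 20 to 120 N. Pads are 22 mm wide; open, the fingers measure 114 mm over their backs; the gripper's body (76 mm by 85 mm) begins 54 mm behind the grasp point. The pads swing forward as they close: fully open they stand 13 mm farther back than shut.
Start: joints at [-1.334, 0.308, 1.634, -0, 1.2, -0.07], TCP at [0.189, -0.596, 0.405] pointing down, gripper open.
Joint ranges: [-3.06, 3.06], [-0.79, 1.96], [0.05, 2.63], [-1.19, 4.34], [0.05, 2.64], [-2.94, 2.94]. Speed limits (rad/s): [2.79, 2.79, 3.14, 3.14, 3.14, 3.14].

### API

Orientations are given as a 3x3 rotation matrix whose columns are the frame's x, y, z axes.
In Python, from cell import status, optics, robot gives the robot as it stands. The module is installed in compiled form; this text tells all that it offers.
- The arm moves only by the tool jog_arm, never from a script. Its argument "increments" is a list of rows, each a list of 5 numbers: the shift along the tool's x, y, z in m, then the turn about the tool's z in degrees, then the closure, from -1 (fully open) to 1 (shut), so that 0 is half open. In form: [[dx, dy, dz, roll, hand], ...]. A call has 1 to 10 rows; each row shifts and turns the commanded pose from where the row before left it, along the tool's axes as they then stand; what a row does not reach is not made up. A row lasts 1/12 s, in which the tool goes at most 41.7 mm and 7.16 degrees, less where a joint would pass 70% of its speed; a pose out of reach is approached as far as the arm can. A call with a gripper value outside its range is refused whole. The fingers move at their own pace and stop on an object; "force" is the grip in N (left out, the last holds). Time passes only in rows, so rows that do not move let the fingers close. It gives the time, the measured TCP pose, the force and the opening at its end, in the units of the state.
- status.sense(): the state, without advancing time (a new reading comes with each control period).
- optics.snapshot(name): name is "scene" or "top" or "wrist"; returns a dict with "image" (400x640x3 uint8, blue, green, red), "mtx" (3x3 intrinsics, pixels), "extrinsics" (4x4, takes a point from camera to world coordinates); the wrist camera has in their place "T_tool_cam" (4x4, takes a point from camera to tool coordinates, whose origin is the TCP and whose axes are the flange's). Camera axes: x right, y down, z forward; pixel columns grow to the right and rows downward; lengths in m; the calibration is good to about 2 mm. A picture is of the moment at which its call begins: read the wrist's pose just before it. There is no depth.
- robot.sign_off(): hands the job in, once; it reports no verdict.
The state is a dict: "t": time; "q": joint angles; "joint_velocities": joint speeds; "effort": joint torques, N m; "position": TCP position; "eef_rot": TCP orientation; "contact_force": force on the tool from outside, world axes, zero at the start; "ft_torque": the same for the moment, N m; "grip_width": finger opening in m.
Only numpy, scipy, OpenCV 4.12 (cv2) and the standard library are available. Lean on these libraries where they do the work, as an engineer would, in place of code of your own. Each camera call takes 0.05 s, during which the arm holds its last target. There are 200 camera calls.

## Working session

There is one attempt and no reset: what is moved stays moved. The work goes in short steps, Python scripts to look and compute and a tool call to move; the robot and the scene stay as the last step left them, time stands still between calls to the robot, and variables do not carry over. Pictures are saved under pics/ and viewed, about 8 in all and at most 12, crops included, and the job is handed in when it is done.

Besides the shell and the picture viewer there is one more tool, called after "Call:" in YAML: its name, and indented under it one key for each argument. jog_arm: Moves the arm, as the interface text tells. Its arguments: {"type":"object","properties":{"increments":{"type":"array","items":{"type":"array","items":{"type":"number"}}},"force":{"type":"number"}},"required":["increments"]}

```bash
mkdir -p pics; python3 - <<'E'
from cell import status, optics, robot
import cv2,pickle,numpy as np
s=status.sense();print(s)
for n in("scene","top"):
    d=optics.snapshot(n);cv2.imwrite(f"pics/{n}0.png",d["image"]);pickle.dump(d,open(n+".pkl","wb"));print(n,d["mtx"].round(1).tolist(),d["extrinsics"].round(3).tolist())
E
```

```text
{'t': 0.0, 'q': array([-1.33370281e+00,  3.09014879e-01,  1.63518546e+00,  3.62891107e-05,
        1.19969459e+00, -6.96864849e-02]), 'joint_velocities': array([-0.00072549,  0.00036887,  0.0022945 ,  0.00168673, -0.00088843,
        0.00027501]), 'effort': array([ 9.85280167e-04, -4.15247548e+01, -2.76664317e+01,  2.21276855e-05,
        1.02574736e-02, -1.10480244e-05]), 'position': array([ 0.18863166, -0.59541341,  0.40344098]), 'eef_rot': array([[ 9.53314955e-01,  3.01977380e-01, -5.07881507e-04],
       [ 3.01977745e-01, -9.53312330e-01,  2.24580951e-03],
       [ 1.94013967e-04, -2.29433270e-03, -9.99997349e-01]]), 'contact_force': array([0.07367215, 0.5860481 , 0.31451571]), 'ft_torque': array([0.00469175, 0.0266466 , 0.02394391]), 'grip_width': 0.08512575998949033}
scene [[387.9, 0.0, 318.3], [0.0, 387.9, 202.8], [0.0, 0.0, 1.0]] [[-0.813, 0.457, -0.361, 0.912], [0.582, 0.641, -0.5, 0.523], [0.003, -0.617, -0.787, 0.871], [0.0, 0.0, 0.0, 1.0]]
top [[404.1, 0.0, 318.1], [0.0, 404.1, 196.7], [0.0, 0.0, 1.0]] [[0.127, -0.969, 0.211, 0.323], [-0.992, -0.123, 0.032, 0.011], [-0.006, -0.213, -0.977, 1.073], [0.0, 0.0, 0.0, 1.0]]
```

View pics/top0.png

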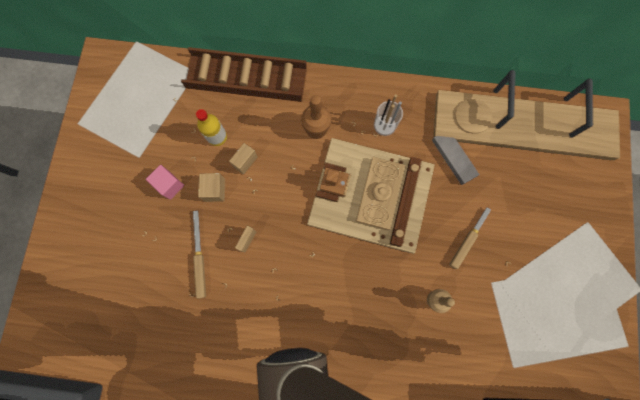

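View pics/scene0.png

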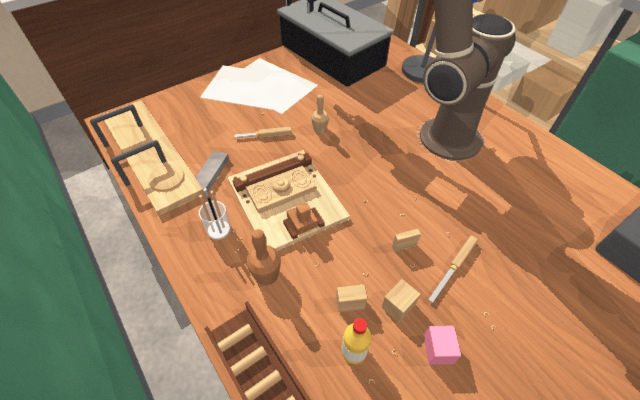

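Top view: the jig is centred near (372,195), with its fence near (407,200) and jaw near (335,180). The candidate blocks are at (245,238), thin, (243,158), medium, and (210,187), thick. The pink decoy is at (165,182). Next I'll enlarge this area in one crop.

```bash
python3 - <<'E'
import cv2,pickle,numpy as np
im=pickle.load(open("top.pkl","rb"))["image"]
a=cv2.resize(im[135:255,305:440],None,fx=4,fy=4,interpolation=cv2.INTER_CUBIC)
b=cv2.resize(im[138:258,190:265],None,fx=3.4,fy=3.4,interpolation=cv2.INTER_CUBIC)
o=np.zeros((480,800,3),np.uint8);o[:480,:540]=a;o[:b.shape[0],545:545+b.shape[1]]=b[:, :255]
cv2.imwrite("pics/crop1.png",o)
E
```

```text
(no output)
```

View pics/crop1.png

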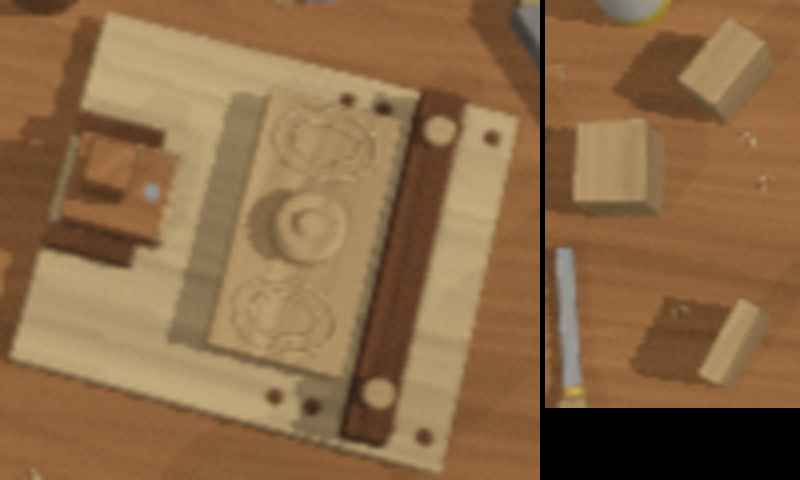

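```bash
cat > h.py <<'E'
import numpy as np
def ray(px,K,E,z):
    d=E[:3,:3]@(np.linalg.inv(K)@np.c_[np.atleast_2d(px),np.ones(len(np.atleast_2d(px)))].T)
    o=E[:3,3:4]; return (o+d*(z-o[2])/d[2]).T
def proj(P,K,E):
    p=K@(E[:3,:3].T@(np.atleast_2d(P)-E[:3,3]).T); return (p[:2]/p[2]).T
E
python3 - <<'E'
import pickle,numpy as np
from h import *
d=pickle.load(open("top.pkl","rb"));K,E=d["mtx"],d["extrinsics"]
A=lambda p,z:ray(np.array(p)/4+[304.6,134.6],K,E,z)
B=lambda p,z:ray((np.array(p)-[545,0])/3.4+[189.6,137.6],K,E,z)
J=A([(108,13),(518,117),(440,471),(10,358)],.018);print(J.round(4))
# fit jig: local corners  guess: image right=-y, up=+x ->(108,13): x=+.125,y=+.155
L=np.array([(.125,.155),(.125,-.135),(-.125,-.135),(-.125,.155)])
lc=L-L.mean(0);wc=J[:,:2]-J[:,:2].mean(0)
th=np.arctan2((lc[:,0]*wc[:,1]-lc[:,1]*wc[:,0]).sum(),(lc*wc).sum())
R=np.array([[np.cos(th),-np.sin(th)],[np.sin(th),np.cos(th)]]);o=J[:,:2].mean(0)-R@L.mean(0)
print("jig",th,o,"res",(wc-lc@R.T).round(4).tolist())
T=lambda P:((P[:,:2]-o)@R).round(4).tolist()
print("fence",T(A([(420,90),(467,103),(390,442),(343,437)],.044)))
print("panel",T(A([(270,88),(410,120),(345,378),(208,345)],.040)))
print("jawfront",T(A([(178,153),(160,243)],.048)))
print("post",T(A([(88,135),(140,140),(128,195),(83,185)],.094)))
print("c",B([(577,122),(642,120),(645,207),(575,207)],.06).round(4).tolist())
print("b",B([(680,78),(733,18),(773,48),(727,105)],.06).round(4).tolist())
print("a",B([(743,299),(768,312),(725,386),(700,372)],.06).round(4).tolist())
E
```

```text
[[ 0.7204  0.0299  0.018 ]
 [ 0.681  -0.2553  0.018 ]
 [ 0.4358 -0.2211  0.018 ]
 [ 0.4739  0.0652  0.018 ]]
jig -0.13719712055765626 [ 0.57641413 -0.10520656] res [[-0.001, -0.0013], [-0.0008, 0.0007], [0.0017, 0.0008], [0.0001, -0.0002]]
fence [[0.116, -0.0624], [0.1153, -0.0945], [-0.1174, -0.0943], [-0.122, -0.0648]]
panel [[0.0929, 0.034], [0.0954, -0.0611], [-0.0842, -0.0581], [-0.0864, 0.0321]]
jawfront [[0.0309, 0.0823], [-0.0309, 0.0787]]
post [[0.0142, 0.1398], [0.0196, 0.1074], [-0.0169, 0.1057], [-0.018, 0.1345]]
c [[0.5642, 0.36, 0.06], [0.572, 0.3108, 0.06], [0.5052, 0.2963, 0.06], [0.4985, 0.3489, 0.06]]
b [[0.6088, 0.2877, 0.06], [0.662, 0.2551, 0.06], [0.6417, 0.2203, 0.06], [0.592, 0.2481, 0.06]]
a [[0.4454, 0.2114, 0.06], [0.4381, 0.1913, 0.06], [0.3801, 0.214, 0.06], [0.3879, 0.2339, 0.06]]
```

The fence face is at y≈-0.0635 in the jig frame and the jaw face at about 0.079. With the panel home, the gap is about 52 mm. block_a (18) would need 34 mm of travel, more than the 26 available, and block_c (54) won't go in. block_b (36) needs about 16 mm, so it fits. It is the middle-thickness one at top px (243,158), measuring about 62 x 40. I'll move above it now.

Call:
jog_arm:
  increments:
    - [0.028, -0.0282, 0, 0, -1]
    - [0.028, -0.0282, 0, 0, -1]
    - [0.028, -0.0282, 0, 0, -1]
    - [0.028, -0.0282, 0, 0, -1]
    - [0.028, -0.0282, 0, 0, -1]
    - [0.028, -0.0282, 0, 0, -1]
    - [0.028, -0.0282, 0, 0, -1]
    - [0.028, -0.0282, 0, 0, -1]
    - [0.028, -0.0282, 0, 0, -1]
    - [0.028, -0.0282, 0, 0, -1]

```text
t: 0.93
position: [0.3707, -0.2405, 0.4044]
eef_rot: [[0.953, 0.302, -0.0], [0.302, -0.953, 0.0], [-0.0, -0.0, -1.0]]
contact_force: [0.9, 0.0, 0.0]
grip_width: 0.0854
```

Call:
jog_arm:
  increments:
    - [0.028, -0.0282, 0, 0, -1]
    - [0.028, -0.0282, 0, 0, -1]
    - [0.028, -0.0282, 0, 0, -1]
    - [0.028, -0.0282, 0, 0, -1]
    - [0.028, -0.0282, 0, 0, -1]
    - [0.028, -0.0282, 0, 0, -1]
    - [0.028, -0.0282, 0, 0, -1]
    - [0.028, -0.0282, 0, 0, -1]
    - [0.028, -0.0282, 0, 0, -1]
    - [0.028, -0.0282, 0, 0, -1]

```text
t: 1.77
position: [0.5525, 0.113, 0.4042]
eef_rot: [[0.953, 0.302, -0.001], [0.302, -0.953, -0.0], [-0.001, -0.0, -1.0]]
contact_force: [1.0, -1.7, 0.6]
grip_width: 0.0853
```

Call:
jog_arm:
  increments:
    - [0.028, -0.0282, 0, 0, -1]
    - [0.028, -0.0282, 0, 0, -1]
    - [0.028, -0.0282, 0, 0, -1]
    - [0, 0, 0, -6.6, -1]
    - [0, 0, 0, -6.6, -1]
    - [0, 0, 0, -6.6, -1]
    - [0, 0, 0, -6.6, -1]
    - [0, 0, 0, -6.6, -1]
    - [0, 0, 0, -6.6, -1]
    - [0, 0, 0, 0, -1]

```text
t: 2.6
position: [0.6065, 0.217, 0.4039]
eef_rot: [[0.54, 0.841, -0.001], [0.841, -0.54, -0.0], [-0.001, -0.001, -1.0]]
contact_force: [-0.7, -0.5, 1.1]
grip_width: 0.0853
```

```bash
cat > w.py <<'E'
import sys,cv2,pickle,numpy as np
from cell import status,optics
def shot(name):
    s=status.sense();d=optics.snapshot("wrist")
    T=np.eye(4);T[:3,:3]=s["eef_rot"];T[:3,3]=s["position"]
    d["extrinsics"]=T@d["T_tool_cam"];d["s"]=s
    pickle.dump(d,open(name+".pkl","wb"));cv2.imwrite(f"pics/{name}.png",d["image"])
    R=s["eef_rot"];print(s["t"],s["position"].round(4),"y-axis deg",np.degrees(np.arctan2(R[1,1],R[0,1])).round(2),s["contact_force"].round(2),s["grip_width"],s["q"].round(2))
if __name__=="__main__": shot(sys.argv[1])
E
python3 w.py w1
```

```text
2.6 [0.6065 0.217  0.4039] y-axis deg -32.71 [-0.7  -0.48  1.06] 0.08533654941747922 [ 0.28  0.35  1.59 -0.    1.21  0.85]
```

View pics/w1.png

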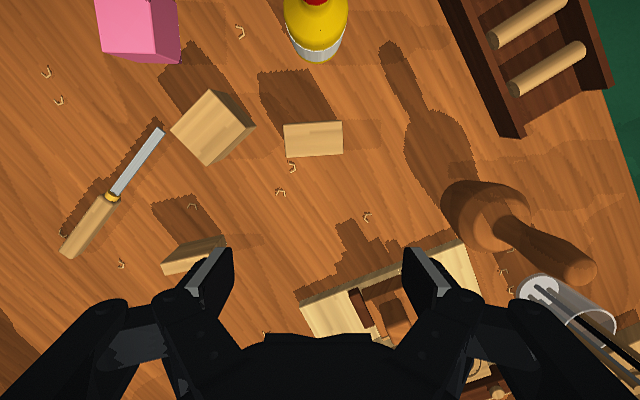

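The wrist view shows block_b at (313,138), block_c at (212,127), block_a at (193,255) and the pink decoy at (138,28). I'll enlarge block_b.

```bash
python3 - <<'E'
import cv2
im=cv2.imread("pics/w1.png")
cv2.imwrite("pics/crop2.png",cv2.resize(im[105:170,270:360],None,fx=8,fy=8,interpolation=cv2.INTER_CUBIC))
E
```

```text
(no output)
```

View pics/crop2.png

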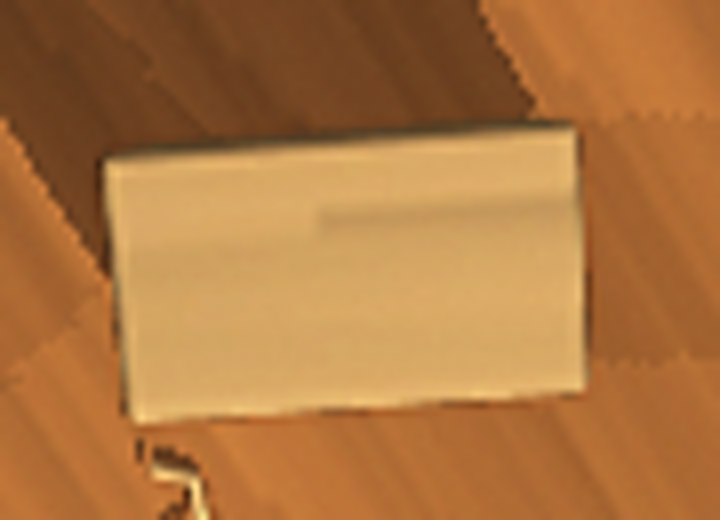

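```bash
python3 - <<'E'
import pickle,numpy as np
from h import *
from scipy.optimize import least_squares
import cv2
d=pickle.load(open("w1.pkl","rb"));K,E=d["mtx"],d["extrinsics"];print(E[:3,3],E[:3,2])
px=np.array([(105,158),(577,125),(587,392),(130,423)])/8+[269.6,104.6]
for z in(.06,0):
    P=ray(px,K,E,z)[:,:2];print(z,P.round(4).tolist(),[np.linalg.norm(P[i]-P[i-1]).round(4) for i in range(4)])
def res(p):
    c,s=np.cos(p[2]),np.sin(p[2]);R=np.array([[c,-s],[s,c]])
    L=np.array([(a*.032,b*.018) for a in(-1,1) for b in(-1,1)])@R.T+p[:2]
    q=np.vstack([np.c_[L,np.full(4,z)] for z in(0,.06)])
    h=cv2.convexHull(proj(q,K,E).astype(np.float32))
    m=[cv2.pointPolygonTest(h,(float(x),float(y)),True) for x,y in px]
    m+=[cv2.pointPolygonTest(h,(float(x),float(y)),True) for x,y in [(px[i]+px[i-1])/2 for i in range(4)]]
    return m
r=least_squares(res,[.626,.253,np.radians(-33)],x_scale=[.01,.01,.1],diff_step=1e-4);print(r.x[:2],np.degrees(r.x[2]),np.round(r.fun,2))
s=d["s"];Rt=s["eef_rot"];print("tool delta",Rt.T@(np.r_[r.x[:2],0]-np.r_[s["position"][:2],0]))
E
```

```text
[0.64473388 0.27701134 0.3731896 ] [-0.15411097 -0.23693594 -0.95922425]
0.06 [[0.6082, 0.2893], [0.6631, 0.2591], [0.646, 0.2284], [0.5911, 0.2586]] [np.float64(0.0352), np.float64(0.0627), np.float64(0.0352), np.float64(0.0626)]
0 [[0.6012, 0.2917], [0.6666, 0.2557], [0.6462, 0.219], [0.5808, 0.255]] [np.float64(0.042), np.float64(0.0747), np.float64(0.0419), np.float64(0.0746)]
[0.62679023 0.25838135] -28.887521184642164 [ 0.01 -0.    0.65  0.59  0.66  0.96  0.59  0.87]
tool delta [ 4.57993011e-02 -5.34276196e-03 -4.48498509e-05]
```

The visible top is 62.7 x 35.2 mm, which confirms block_b. Its centre is (0.627,0.259) and its angle is -28.8°.

Call:
jog_arm:
  increments:
    - [0, 0, 0, -4, -1]
    - [0.023, -0.001, 0.01, 0, -1]
    - [0.0235, -0.001, 0.01, 0, -1]
    - [0, 0, 0.039, 0, -1]
    - [0, 0, 0.039, 0, -1]
    - [0, 0, 0.039, 0, -1]
    - [0, 0, 0.03, 0, -1]
    - [0, 0, 0.027, 0, -1]
    - [0, 0, 0.015, 0, -1]
    - [0, 0, 0, 0, -1]

```text
t: 3.48
position: [0.625, 0.2578, 0.1906]
eef_rot: [[0.484, 0.875, -0.009], [0.875, -0.484, -0.003], [-0.007, -0.006, -1.0]]
contact_force: [-0.4, -0.2, -0.8]
grip_width: 0.0853
```

Call:
jog_arm:
  increments:
    - [0, 0, 0, 0, 1]
    - [0, 0, 0, 0, 1]
    - [0, 0, 0, 0, 1]
    - [0, 0, 0, 0, 1]
    - [0, 0, 0, 0, 1]
    - [0, 0, 0, 0, 1]
    - [0, 0, 0, 0, 1]
    - [0, 0, 0, 0, 1]
  force: 50

```text
t: 4.15
position: [0.6286, 0.259, 0.198]
eef_rot: [[0.482, 0.876, 0.004], [0.876, -0.482, 0.001], [0.003, 0.003, -1.0]]
contact_force: [-0.7, 0.1, 6.4]
grip_width: 0.0631
```

Call:
jog_arm:
  increments:
    - [0, 0, -0.03, 0, 1]
    - [0, 0, -0.035, -7, 1]
    - [0, 0, -0.035, -7, 1]
    - [0, 0, -0.025, -7, 1]
    - [-0.0395, 0, 0, 0, 1]
    - [-0.0395, 0, 0, 0, 1]
    - [-0.0395, 0, 0, 0, 1]
    - [-0.0395, 0, 0, 0, 1]

```text
t: 4.82
position: [0.605, 0.1009, 0.3207]
eef_rot: [[0.135, 0.991, -0.0], [0.991, -0.135, -0.0], [-0.0, -0.0, -1.0]]
contact_force: [0.8, -0.3, -0.5]
grip_width: 0.0635
```

Call:
jog_arm:
  increments:
    - [-0.0395, 0, 0, 0, 1]
    - [-0.0395, 0, 0, 0, 1]
    - [-0.0395, 0, 0, 0, 1]
    - [-0.0395, 0, 0, 0, 1]
    - [-0.0395, 0, 0, 0, 1]
    - [-0.0395, 0, 0, 0, 1]
    - [0, 0, 0, 0, 1]
    - [0, 0, 0, 0, 1]

```text
t: 5.48
position: [0.5729, -0.1349, 0.3205]
eef_rot: [[0.141, 0.99, -0.001], [0.99, -0.141, 0.0], [0.0, -0.001, -1.0]]
contact_force: [1.5, 0.3, -1.2]
grip_width: 0.0633
```

```bash
python3 w.py w2
```

```text
5.4833 [ 0.5729 -0.1349  0.3205] y-axis deg -8.09 [ 1.52  0.29 -1.21] 0.06334358659537175 [-0.31  0.33  1.79  0.    1.02 -0.16]
```

View pics/w2.png

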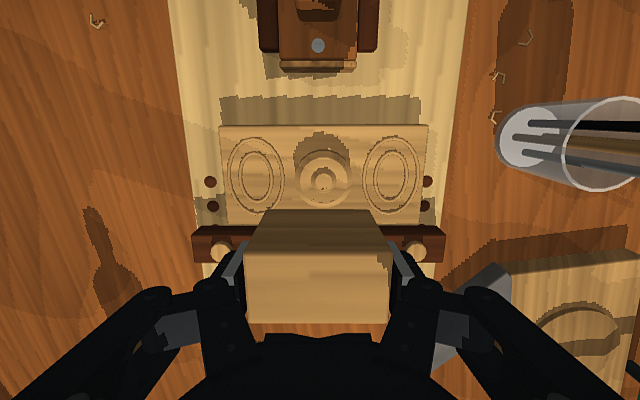

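Wrist view: the jaw's front edge is at rows 61–72 (x 281–355), the panel's far top edge at row 125 (219–428), and the fence edge at row ~226.

```bash
cat >> h.py <<'E'
th=-0.1372;o=np.array([.5764,-.1052]);RJ=np.array([[np.cos(th),-np.sin(th)],[np.sin(th),np.cos(th)]])
J=lambda P:((np.atleast_2d(P)[:,:2]-o)@RJ)
E
python3 - <<'E'
import pickle,numpy as np
from h import *
d=pickle.load(open("w2.pkl","rb"));K,E=d["mtx"],d["extrinsics"];im=d["image"]
f=lambda p,z:J(ray(p,K,E,z)).round(4).tolist()
print("jaw .048 row61",f([(281,61),(355,61)],.048),"row72 @.018",f([(281,72),(355,72)],.018),"row72@.048",f([(281,72),(355,72)],.048))
print("panel top far",f([(219.5,125.5),(428,125)],.040),"near?",f([(218,225),(422,225)],.04))
print("fence",f([(192,228),(443,227)],.044))
print("jig edges",f([(183,100),(190,200),(460,100),(447,200)],.018))
print("tool",J(d["s"]["position"]))
for x in(240,320,405):print(x,im[52:80,x].sum(1).tolist() if x==320 else im[118:132,x].sum(1).tolist())
E
```

```text
jaw .048 row61 [[-0.0278, 0.0821], [0.0294, 0.0818]] row72 @.018 [[-0.0317, 0.0783], [0.0332, 0.078]] row72@.048 [[-0.0281, 0.0742], [0.0296, 0.074]]
panel top far [[-0.0829, 0.0338], [0.0937, 0.0334]] near? [[-0.0934, -0.0565], [0.0976, -0.0572]]
fence [[-0.1163, -0.0578], [0.1156, -0.0577]]
jig edges [[-0.1209, 0.0555], [-0.1268, -0.0384], [0.1285, 0.0544], [0.1283, -0.0394]]
tool [[ 0.00063709 -0.02991479]]
240 [332, 328, 328, 333, 331, 339, 314, 156, 279, 368, 406, 405, 414, 423]
320 [240, 174, 182, 188, 189, 164, 143, 96, 125, 286, 265, 259, 258, 258, 223, 135, 115, 118, 126, 112, 139, 299, 279, 279, 277, 266, 302, 467]
405 [301, 304, 303, 301, 307, 282, 188, 278, 379, 450, 440, 445, 450, 455]
```

```bash
python3 - <<'E'
import pickle,numpy as np
from h import *
d=pickle.load(open("w2.pkl","rb"));K,E=d["mtx"],d["extrinsics"];im=d["image"]
print([im[r,320].sum() for r in range(200,330,1)])
f=lambda p,z:J(ray(p,K,E,z)).round(4).tolist()
t=J(d["s"]["position"])
print(t,f([(247,250),(390,250),(320,322)],.1845),f([(263,210),(373,210)],.1245))
E
```

```text
[np.uint64(406), np.uint64(379), np.uint64(272), np.uint64(417), np.uint64(468), np.uint64(454), np.uint64(436), np.uint64(427), np.uint64(368), np.uint64(183), np.uint64(147), np.uint64(166), np.uint64(171), np.uint64(165), np.uint64(179), np.uint64(186), np.uint64(185), np.uint64(181), np.uint64(184), np.uint64(186), np.uint64(176), np.uint64(181), np.uint64(178), np.uint64(169), np.uint64(168), np.uint64(161), np.uint64(162), np.uint64(163), np.uint64(179), np.uint64(178), np.uint64(174), np.uint64(169), np.uint64(170), np.uint64(166), np.uint64(165), np.uint64(163), np.uint64(166), np.uint64(171), np.uint64(165), np.uint64(169), np.uint64(168), np.uint64(164), np.uint64(159), np.uint64(157), np.uint64(154), np.uint64(154), np.uint64(166), np.uint64(174), np.uint64(177), np.uint64(169), np.uint64(166), np.uint64(192), np.uint64(213), np.uint64(239), np.uint64(284), np.uint64(329), np.uint64(374), np.uint64(401), np.uint64(392), np.uint64(392), np.uint64(389), np.uint64(390), np.uint64(391), np.uint64(392), np.uint64(398), np.uint64(399), np.uint64(395), np.uint64(397), np.uint64(4
[... 406 characters left out ...]
p.uint64(393), np.uint64(393), np.uint64(393), np.uint64(398), np.uint64(397), np.uint64(399), np.uint64(397), np.uint64(392), np.uint64(394), np.uint64(389), np.uint64(392), np.uint64(388), np.uint64(389), np.uint64(387), np.uint64(388), np.uint64(391), np.uint64(393), np.uint64(388), np.uint64(391), np.uint64(390), np.uint64(399), np.uint64(395), np.uint64(394), np.uint64(393), np.uint64(399), np.uint64(404), np.uint64(412), np.uint64(418), np.uint64(418), np.uint64(352), np.uint64(289), np.uint64(296), np.uint64(299), np.uint64(296), np.uint64(286), np.uint64(289)]
[[ 0.00063709 -0.02991479]] [[-0.0285, -0.0107], [0.0295, -0.011], [0.0011, -0.0457]] [[-0.0332, -0.0137], [0.0339, -0.0139]]
```

Block centred in the grip and free slot y 0.034–0.078: I'll lower it with centre at y≈0.056.

Call:
jog_arm:
  increments:
    - [0.03, 0.001, 0, 0, 1]
    - [0.03, 0.001, 0, 0, 1]
    - [0.026, 0, 0, 0, 1]
    - [0, 0, 0, 0, 1]
    - [0, 0, 0.025, 0, 1]
    - [0, 0, 0.025, 0, 1]
    - [0, 0, 0.02, 0, 1]
    - [0, 0, 0.015, 0, 1]
    - [0, 0, 0.01, 0, 1]
    - [0, 0, 0, 0, 1]

```text
t: 6.37
position: [0.5859, -0.0464, 0.2229]
eef_rot: [[0.134, 0.991, -0.006], [0.991, -0.134, 0.001], [0.0, -0.006, -1.0]]
contact_force: [-0.8, 0.4, -1.6]
grip_width: 0.0629
```

Call:
jog_arm:
  increments:
    - [0, 0, 0.004, 0, 1]
    - [0, 0, 0.003, 0, 1]
    - [0, 0, 0.002, 0, 1]
    - [0, 0, 0, 0, 1]
    - [0, 0, 0, 0, 1]

```text
t: 6.78
position: [0.5877, -0.0478, 0.2173]
eef_rot: [[0.136, 0.991, 0.001], [0.991, -0.136, -0.0], [0.0, 0.001, -1.0]]
contact_force: [0.2, -0.4, -0.6]
grip_width: 0.0634
```

Call:
jog_arm:
  increments:
    - [-0.0015, 0, 0.001, 0, 1]
    - [0, 0, 0.001, 0, 1]
    - [0, 0, 0.001, 0, 1]
    - [0, 0, 0, 0, 1]
    - [0, 0, 0, 0, 1]

```text
t: 7.2
position: [0.5877, -0.0496, 0.216]
eef_rot: [[0.136, 0.991, 0.001], [0.991, -0.136, -0.0], [-0.0, 0.001, -1.0]]
contact_force: [-3.8, -0.2, 9.9]
grip_width: 0.0631
```

Touchdown at about 10 N. With the block still held, I'll slide the panel home.

Call:
jog_arm:
  increments:
    - [0, 0, -0.001, 0, 1]
    - [-0.0015, 0, 0, 0, 1]
    - [-0.0015, 0, 0, 0, 1]
    - [-0.0015, 0, 0, 0, 1]
    - [-0.0015, 0, 0, 0, 1]
    - [0, 0, 0, 0, 1]

```text
t: 7.7
position: [0.5874, -0.0549, 0.216]
eef_rot: [[0.137, 0.991, 0.003], [0.991, -0.137, 0.001], [0.002, 0.003, -1.0]]
contact_force: [-0.3, 3.6, 6.4]
grip_width: 0.0635
```

Call:
jog_arm:
  increments:
    - [-0.001, 0, 0, 0, 1]
    - [-0.001, 0, 0, 0, 1]
    - [0, 0, 0, 0, 1]
    - [0, 0, 0, 0, 1]

```text
t: 8.03
position: [0.5872, -0.0567, 0.216]
eef_rot: [[0.137, 0.991, 0.003], [0.991, -0.137, 0.001], [0.002, 0.003, -1.0]]
contact_force: [0.7, 3.7, 5.0]
grip_width: 0.063
```

Call:
jog_arm:
  increments:
    - [-0.001, 0, 0, 0, 1]
    - [-0.001, 0, 0, 0, 1]
    - [0, 0, 0, 0, 1]
    - [0, 0, 0, 0, 1]

```text
t: 8.37
position: [0.587, -0.0586, 0.216]
eef_rot: [[0.137, 0.991, 0.003], [0.991, -0.137, 0.001], [0.002, 0.003, -1.0]]
contact_force: [0.8, 2.8, 5.1]
grip_width: 0.0632
```

Call:
jog_arm:
  increments:
    - [-0.001, 0, 0, 0, 1]
    - [-0.001, 0, 0, 0, 1]
    - [0, 0, 0, 0, 1]
    - [0, 0, 0, 0, 1]

```text
t: 8.7
position: [0.5867, -0.0606, 0.216]
eef_rot: [[0.137, 0.991, 0.003], [0.991, -0.137, 0.001], [0.002, 0.003, -1.0]]
contact_force: [0.1, 3.9, 5.5]
grip_width: 0.063
```

Call:
jog_arm:
  increments:
    - [-0.001, 0, 0, 0, 1]
    - [-0.001, 0, 0, 0, 1]
    - [0, 0, 0, 0, 1]
    - [0, 0, 0, 0, 1]

```text
t: 9.03
position: [0.5865, -0.0623, 0.216]
eef_rot: [[0.137, 0.991, 0.004], [0.991, -0.137, 0.002], [0.002, 0.003, -1.0]]
contact_force: [0.2, 4.2, 5.5]
grip_width: 0.0632
```

Call:
jog_arm:
  increments:
    - [-0.001, 0, 0, 0, 1]
    - [-0.001, 0, 0, 0, 1]
    - [0, 0, 0, 0, 1]
    - [0, 0, 0, 0, 1]

```text
t: 9.37
position: [0.5863, -0.0629, 0.2161]
eef_rot: [[0.138, 0.99, 0.004], [0.99, -0.138, 0.005], [0.005, 0.003, -1.0]]
contact_force: [1.2, 9.7, 6.3]
grip_width: 0.0632
```

The panel met the fence: y force rose to 9.7 N and motion stalled. I'll relax slightly, release and rise.

Call:
jog_arm:
  increments:
    - [0.001, 0, 0, 0, 1]
    - [0, 0, 0, 0, -1]
    - [0, 0, 0, 0, -1]
    - [0, 0, 0, 0, -1]
    - [0, 0, 0, 0, -1]
    - [0, 0, -0.01, 0, -1]
    - [0, 0, -0.03, 0, -1]
    - [0, 0, -0.04, 0, -1]
    - [0, 0, -0.04, 0, -1]
    - [0, 0, 0, 0, -1]

```text
t: 10.2
position: [0.5888, -0.065, 0.3446]
eef_rot: [[0.136, 0.991, 0.017], [0.991, -0.136, -0.003], [-0.001, 0.017, -1.0]]
contact_force: [2.0, -0.6, 1.4]
grip_width: 0.0856
```

Call:
jog_arm:
  increments:
    - [0.04, -0.002, 0, 0, 1]
    - [0.04, -0.002, 0, 0, 1]
    - [0.038, 0, 0, 0, 1]
    - [0, 0, 0, 0, 1]
    - [0, 0, 0, 0, 1]
    - [0, 0, 0, 0, 1]

```text
t: 10.7
position: [0.5971, 0.0532, 0.3349]
eef_rot: [[0.135, 0.991, 0.0], [0.991, -0.135, -0.001], [-0.001, 0.0, -1.0]]
contact_force: [-0.4, 0.2, -0.1]
grip_width: 0.0122
```

```bash
python3 - <<'E'
from w import shot
from cell import optics
import cv2,pickle,numpy as np
shot("w3")
d=optics.snapshot("scene");pickle.dump(d,open("scene1.pkl","wb"))
w=cv2.imread("pics/w3.png")
a=cv2.resize(d["image"][140:260,215:365],None,fx=3,fy=3,interpolation=cv2.INTER_CUBIC)
o=np.zeros((400,800,3),np.uint8);o[:360,:450]=a;w=cv2.resize(w,(350,219));o[:219,450:]=w
cv2.imwrite("pics/c3.png",o)
E
```

```text
10.7 [0.5971 0.0532 0.3349] y-axis deg -7.77 [-0.39  0.23 -0.1 ] 0.012244439534749123 [ 0.02  0.33  1.75 -0.    1.06  0.15]
```

View pics/c3.png

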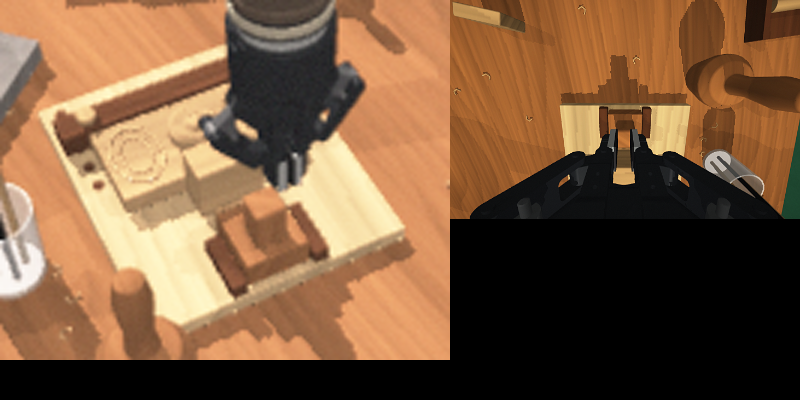

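The block stands flush on the panel, the panel is against the fence and the jaw is still back. I'll descend behind the grip post.

Call:
jog_arm:
  increments:
    - [0, 0.001, 0.03, 0, 1]
    - [0, 0, 0.03, 0, 1]
    - [0, 0, 0.025, 0, 1]
    - [0, 0, 0.015, 0, 1]
    - [0, 0, 0, 0, 1]
    - [0, 0, 0, 0, 1]

```text
t: 11.3
position: [0.5977, 0.0519, 0.2337]
eef_rot: [[0.138, 0.99, -0.003], [0.99, -0.138, -0.0], [-0.001, -0.003, -1.0]]
contact_force: [0.1, 0.3, 0.6]
grip_width: -0.0003
```

Call:
jog_arm:
  increments:
    - [-0.003, 0, 0, 0, 1]
    - [-0.003, 0, 0, 0, 1]
    - [-0.003, 0, 0, 0, 1]
    - [-0.003, 0, 0, 0, 1]
    - [0, 0, 0, 0, 1]

```text
t: 11.72
position: [0.5973, 0.0413, 0.2362]
eef_rot: [[0.137, 0.991, 0.003], [0.991, -0.137, 0.001], [0.002, 0.003, -1.0]]
contact_force: [0.8, 2.5, 1.1]
grip_width: 0.0002
```

Call:
jog_arm:
  increments:
    - [-0.002, 0, 0, 0, 1]
    - [-0.002, 0, 0, 0, 1]
    - [-0.002, 0, 0, 0, 1]
    - [0, 0, 0, 0, 1]

```text
t: 12.05
position: [0.5967, 0.0365, 0.2361]
eef_rot: [[0.137, 0.991, 0.003], [0.991, -0.137, 0.002], [0.003, 0.003, -1.0]]
contact_force: [0.4, 6.2, 3.8]
grip_width: 0.0002
```

Call:
jog_arm:
  increments:
    - [-0.002, 0, 0, 0, 1]
    - [-0.002, 0, 0, 0, 1]
    - [0, 0, 0, 0, 1]

```text
t: 12.3
position: [0.5961, 0.0326, 0.2361]
eef_rot: [[0.137, 0.991, 0.003], [0.991, -0.137, 0.002], [0.003, 0.003, -1.0]]
contact_force: [1.0, 6.1, 4.1]
grip_width: -0.0002
```

Call:
jog_arm:
  increments:
    - [-0.001, 0, 0, 0, 1]
    - [-0.001, 0, 0, 0, 1]
    - [-0.001, 0, 0, 0, 1]
    - [0, 0, 0, 0, 1]

```text
t: 12.63
position: [0.5957, 0.0298, 0.2361]
eef_rot: [[0.137, 0.991, 0.003], [0.991, -0.137, 0.003], [0.003, 0.003, -1.0]]
contact_force: [0.3, 6.6, 3.0]
grip_width: -0.0003
```

Call:
jog_arm:
  increments:
    - [-0.001, 0, 0, 0, 1]
    - [-0.001, 0, 0, 0, 1]
    - [0, 0, 0, 0, 1]

```text
t: 12.88
position: [0.5954, 0.0278, 0.2361]
eef_rot: [[0.137, 0.991, 0.003], [0.991, -0.137, 0.003], [0.003, 0.003, -1.0]]
contact_force: [1.5, 6.4, 4.6]
grip_width: -0.0003
```

Call:
jog_arm:
  increments:
    - [-0.001, 0, 0, 0, 1]
    - [-0.001, 0, 0, 0, 1]
    - [0, 0, 0, 0, 1]

```text
t: 13.13
position: [0.5952, 0.0259, 0.2361]
eef_rot: [[0.137, 0.991, 0.003], [0.991, -0.137, 0.003], [0.003, 0.003, -1.0]]
contact_force: [1.0, 6.3, 3.7]
grip_width: -0.0002
```

Call:
jog_arm:
  increments:
    - [-0.0007, 0, 0, 0, 1]
    - [-0.0007, 0, 0, 0, 1]
    - [0, 0, 0, 0, 1]

```text
t: 13.38
position: [0.595, 0.025, 0.2362]
eef_rot: [[0.137, 0.991, 0.004], [0.991, -0.137, 0.004], [0.004, 0.003, -1.0]]
contact_force: [1.5, 7.6, 3.8]
grip_width: -0.0004
```

Force starts to rise; continue in small steps.

Call:
jog_arm:
  increments:
    - [-0.0007, 0, 0, 0, 1]
    - [-0.0007, 0, 0, 0, 1]
    - [0, 0, 0, 0, 1]

```text
t: 13.63
position: [0.595, 0.0244, 0.2362]
eef_rot: [[0.138, 0.99, 0.004], [0.99, -0.138, 0.006], [0.006, 0.003, -1.0]]
contact_force: [1.3, 11.3, 3.6]
grip_width: 0.0
```

Call:
jog_arm:
  increments:
    - [-0.0007, 0, 0, 0, 1]
    - [-0.0007, 0, 0, 0, 1]
    - [0, 0, 0, 0, 1]

```text
t: 13.88
position: [0.5948, 0.0238, 0.2362]
eef_rot: [[0.138, 0.99, 0.004], [0.99, -0.138, 0.007], [0.008, 0.003, -1.0]]
contact_force: [1.8, 15.0, 3.3]
grip_width: -0.0001
```

Call:
jog_arm:
  increments:
    - [-0.0007, 0, 0, 0, 1]
    - [-0.0007, 0, 0, 0, 1]
    - [0, 0, 0, 0, 1]

```text
t: 14.13
position: [0.5947, 0.0232, 0.2362]
eef_rot: [[0.139, 0.99, 0.005], [0.99, -0.139, 0.009], [0.009, 0.003, -1.0]]
contact_force: [2.9, 17.9, 3.1]
grip_width: 0.0003
```

Call:
jog_arm:
  increments:
    - [-0.0007, 0, 0, 0, 1]
    - [-0.0007, 0, 0, 0, 1]
    - [-0.0007, 0, 0, 0, 1]
    - [0, 0, 0, 0, 1]
    - [0, 0, 0, 0, 1]

```text
t: 14.55
position: [0.5946, 0.0224, 0.2363]
eef_rot: [[0.139, 0.99, 0.005], [0.99, -0.139, 0.012], [0.012, 0.004, -1.0]]
contact_force: [2.5, 21.0, 3.4]
grip_width: 0.0
```

The squeeze is about 15 N, more than the slide friction can hold. I'll back off, rise and move clear.

Call:
jog_arm:
  increments:
    - [0.001, 0, 0, 0, 1]
    - [0.001, 0, 0, 0, 1]
    - [0.002, 0, 0, 0, 1]
    - [0.003, 0, 0, 0, 1]
    - [0.005, 0, 0, 0, 1]
    - [0.008, 0, 0, 0, 1]
    - [0, 0, -0.03, 0, 1]
    - [0, 0, -0.04, 0, 1]
    - [0, 0, -0.04, 0, 1]
    - [0, 0, -0.02, 0, 1]

```text
t: 15.38
position: [0.5972, 0.0366, 0.3695]
eef_rot: [[0.136, 0.991, 0.006], [0.991, -0.136, -0.001], [0.0, 0.006, -1.0]]
contact_force: [0.6, -0.0, 0.6]
grip_width: -0.0
```

Call:
jog_arm:
  increments:
    - [0.035, 0, -0.01, 0, 1]
    - [0.035, 0, 0, 0, 1]
    - [0.035, 0, 0, 0, 1]
    - [0.035, 0, 0, 0, 1]
    - [0, 0, 0, 0, 1]
    - [0, 0, 0, 0, 1]

```text
t: 15.88
position: [0.6147, 0.1771, 0.3741]
eef_rot: [[0.133, 0.991, -0.001], [0.991, -0.133, -0.001], [-0.001, -0.001, -1.0]]
contact_force: [-0.5, -1.2, 0.1]
grip_width: 0.0002
```

```bash
python3 - <<'E'
from cell import optics,status
import cv2,pickle,numpy as np
print(status.sense()["contact_force"],status.sense()["position"])
d=optics.snapshot("scene");t=optics.snapshot("top");pickle.dump((d,t),open("fin.pkl","wb"))
a=cv2.resize(d["image"][140:260,215:365],(440,352),interpolation=cv2.INTER_CUBIC)
b=cv2.resize(t["image"][130:255,150:440],(800,345),interpolation=cv2.INTER_CUBIC)
o=np.zeros((600,800,3),np.uint8);o[:345]=b
# scene crop at lower part
a=cv2.resize(a,(318,255));o[345:,:318]=a
c=cv2.resize(t["image"][135:255,305:440],(287,255),interpolation=cv2.INTER_CUBIC);o[345:,330:617]=c
cv2.imwrite("pics/fin.png",o)
E
```

```text
[-0.50351239 -1.21682283  0.07326979] [0.61467255 0.17710863 0.37406674]
```

View pics/fin.png

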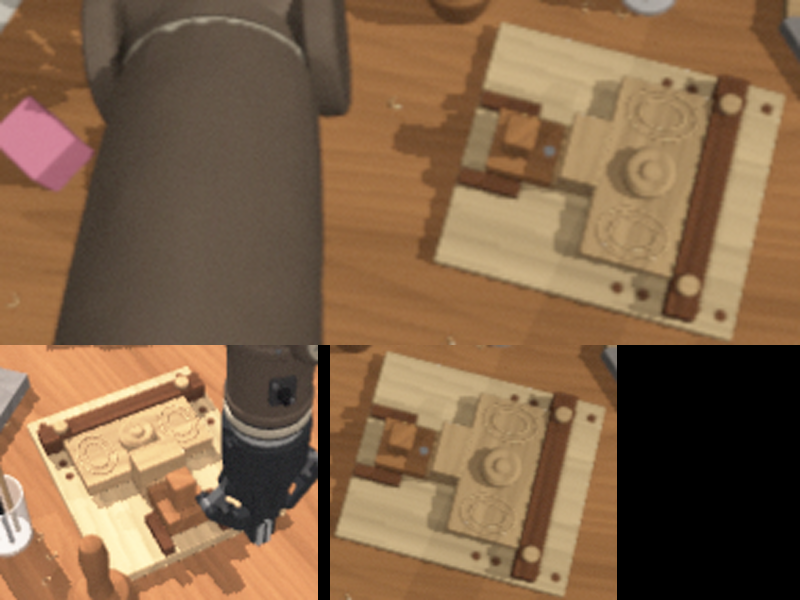

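The block is seated squarely between jaw and panel, the panel lies square on the fence and the robot is clear. Handing in.

```bash
python3 -c "
from cell import robot
print(robot.sign_off())"
```

```text
the job is handed in; nothing more can be done
None
```

The panel is clamped and the job is handed in at about 16 s of the 54 s allowed; sign-off gave no verdict.

- **Block choice:** I used block_b (36 mm). The gap with the panel home measured about 52 mm, so block_a would have needed 34 mm of jaw travel and block_c would not fit.
- **Clamping:** I set block_b upright on the jig. While still holding it, I used it to slide the panel to the fence, where the push force rose to about 10 N. I then pushed the jaw about 19 mm by its post to 21 N at the wrist. Less the roughly 6 N slide friction, that is about 15 N of squeeze.
- **Last checks:** The final pictures show the block upright and square between jaw and panel, the panel flat along the fence, and the gripper clear of everything.
- **Not checked:** The squeeze left after I let go was not measured; I expect it to hold at about the slide's friction, 6–7 N. The arm hid block_a and block_c in the final top view, though nothing was done near them.
- **Disagreement:** The top and wrist cameras placed the fence about 5 mm apart. The contact point when the panel met the fence fitted the top camera's value.

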